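# Press a sensor module down and slide it home under the leaf spring of a test jig

## Robot

A 6-joint arm with a two-finger parallel gripper is mounted at the origin on the work surface. World frame = base frame: x ahead of the robot, y to its left, z up, the work surface at z = 0. Lengths are in m, angles in rad, forces in N, time in s.
With the tool pointing down it reaches from about 0.375 to 0.825 m from the base axis. Payload 5.5 kg.
Tool frame: the origin (TCP) lies between the finger pads; the fingertips stand 14 mm ahead of it and the grasp point (between the pads) lies 5 mm behind it; z points along the fingers, y is the direction in which the jaws open and shut (so a half turn about z gives the same grasp; the last joint's range is limited). The gripper opens to 85 mm and grips with 20 to 120 N. Pads are 22 mm wide; open, the fingers measure 114 mm over their backs; the gripper's body (76 mm by 85 mm) begins 54 mm behind the grasp point. The pads swing forward as they close: fully open they stand 13 mm farther back than shut.
Start: joints at [-1.273, 0.314, -0.047, 1.21, 0, 1.571], TCP at [0.176, -0.574, 0.245] pointing down, gripper open.
Joint ranges: [-2.67, 2.67], [-0.69, 1.73], [-1.03, 1.25], [-2.08, 2.16], [-1.42, 1.45], [-3.14, 3.14]. Speed limits (rad/s): [2.39, 2.39, 3.01, 3.14, 3.14, 3.14].

## Interface

Orientations are given as a rotation vector (axis times angle).
In Python, from cell import manip gives the robot as it stands.
- The arm moves only by the tool move_arm, never from a script. Its argument "motion" is a list of rows, each a list of 5 numbers: the shift along the tool's x, y, z in cm, then the turn about the tool's z in rad, then the closure, from 0 (fully open) to 1 (shut). A call has 1 to 20 rows; each row is the pose to reach, as a shift and turn from the pose commanded when the call began, along the tool's axes at that moment; what a row does not reach only later rows make up. A row lasts 1/8 s, in which the tool goes at most 62.5 mm and 10.7 degrees, less where a joint would pass 70% of its speed; a pose out of reach is approached as far as the arm can. A call with a gripper value outside its range is refused whole. The fingers move at their own pace and stop on an object; the grip force is fixed at half the most. Time passes only in rows, so rows that repeat a pose let the fingers close. It gives the time, the measured TCP pose, the force and the opening at its end, in the units of the state.
- manip.get_obs(): the state, without advancing time (a new reading comes with each control period).
- manip.snapshot(name): name is "side" or "top"; returns a dict with "frame" (400x640x3 uint8, red, green, blue), "vertical_fov" (degrees; the focal length in pixels is half the picture's height over the tangent of half this angle, whatever the lens; pixels are square), "cx", "cy" (the principal point, pixels), "R" (3x3) and "t" (3): a world point X has camera coordinates R X + t. Camera axes: x right, y down, z forward; pixel columns grow to the right and rows downward; lengths in m; the calibration is good to about 2 mm. A picture is of the moment at which its call begins. There is no depth.
- manip.sign_off(): hands the job in, once; it reports no verdict.
Trained networks look in a picture, given as the dict that the camera call returned (one of the last four; its "shot" number tells which), for a name from the list of things; names that differ only in an ending like _2 or _b are one class to them, and where a whole thing is asked for, a point or a joint stands for the part that bears it (a point fixed in the world has none). Each returns a list of dicts, best first, with "conf" (0 to 1); they miss things now and then, are a little off and sometimes report something else, mostly with a low value. They report only what shows in the picture. A call takes as long as a camera call.
- manip.trace(picture, query): "region" (400x640 bool, what is visible of it) and "box" ([left, top, right, bottom] in pixels, round what is visible of it).
The state is a dict: "t": time; "joint_positions": joint angles; "joint_vel": joint speeds; "joint_efforts": joint torques, N m; "tool_pos": TCP position; "tool_rot": TCP orientation; "contact_force": force on the tool from outside, world axes, zero at the start; "wrist_torque": the same for the moment, N m; "finger_gap": finger opening in m.
Only numpy, scipy, OpenCV 4.12 (cv2) and the standard library are available. Lean on these libraries where they do the work, as an engineer would, in place of code of your own. Each camera call takes 0.05 s, during which the arm holds its last target.

## Task

On the bench, one grey sensor module lies in the channel of an aluminium test jig. Without picking it up, press it down hard against its sprung bed with the fingertips and, keeping it pressed, slide it under the bridge and the leaf spring until it is fully home against the end stop; then let go of it and, only then, press the round start button on the control box all the way in and let it come back out. Leave everything else on the bench where it is.

Things in the scene. Friction and masses are not known exactly. Their poses are not given: they have to be found in the camera images.
- jig: Aluminium test jig, fixed to the bench, 265 x 90 mm. Origin: on the bench, on the channel's centre line; +x is the way the module slides, z up. In its frame (mm): base x -150 to 115, 12 thick; guides at y = +-26.5 to +-36.5, tops at z = 38; end stop face at x = 95, its top at z = 50; a low sill (top z = 24) at x = -144. Channel 53 wide.
- bridge (a point): Middle of the lower front edge of the bridge, a flat bar across the channel: jig x = 18 mm, z = 42 mm. The bridge spans jig x = 18 to 36, z = 42 to 52, its posts at y = +-33 to +-45 mm. The leaf spring follows behind it at x = 37 to 78 mm. Axes as the jig's.
- module: Sensor module, loose grey plastic slab 140 x 50 x 18 mm, square-edged, about 120 g, brass patches on its front half; a thumb ridge 46 mm wide, 8 mm high crosses its top at x = -30 to -22 mm. Origin: centre of underside; x along its length towards the bridge, z up. It lies in the channel on the sprung bed, 1.5 mm play each side, front edge 10 to 30 mm short of the bridge.
- nose (a point): Middle of the module's upper front edge. Unpressed it is at z = 48 mm and runs against the bridge; it must be pressed more than 6 mm down to pass under. Home: it touches the end stop at jig x = 95 mm, the module's origin then at jig x = 25 mm, the rear 63 mm with pad and ridge still in front of the bridge.
- pad (a point): Centre of the flat, ribbed thumb pad on the module's top, 50 mm behind the module's centre: the place for the fingertips. The pad is 40 mm long by 50 mm wide, open at the rear, and ends in front at the thumb ridge (rear face 20 mm ahead of this point), which the fingertips can push against. Axes as the module's.
- bed (a joint): How far the jig's sprung black contact bed under the module is pressed down (m), 0 up to the hard stop at 0.010. 5 N to start it, 9 N at 8 mm, 10 N at 10 mm, plus 60 N per m/s of speed. The bed only moves straight down, without tilting. Once the module is home, bridge and leaf spring keep it down at about 0.006 to 0.007.
- leaf (a joint): Upward angle (rad) by which the steel leaf spring is lifted: 0 when free (its lower bend then hangs at z = 34 mm at jig x = 69 mm), about 0.2 with the module under it. It slopes down ahead from the bridge and presses on the module's top with about 3 to 6 N; driving the module under it with the bed pressed takes some 6 to 15 N of forward push.
- control: Grey control box fixed to the bench, 100 x 75 x 40 mm, origin at the centre of its underside; the start button is the white round button on its top, 20 mm to the box's -x side of centre, in a steel ring.
- start_top (a point): Centre of the top face of the start button (28 mm across), 62 mm above the bench when out. Presses straight down.
- start (a joint): How far the start button is pressed in (m), 0 out to 0.006 fully in; springs back; 1.5 N to start, 5 N fully in.
- tape: Bystander: roll of tape, 70 mm across, 18 mm high, lying flat. Origin at the centre of its underside.
- driver: Bystander: screwdriver, 160 mm long, lying between jig and control box.
- can: Bystander: yellow drink can, 66 mm across, 115 mm high. Origin at the centre of its underside.
- mug: Bystander: white mug, 80 mm across, 95 mm high. Origin at the centre of its underside.
- meter: Bystander: black hand-held meter, 150 x 78 x 38 mm, lying flat. Origin at the centre of its underside.
- breadboard: Bystander: white breadboard, 55 x 165 x 16 mm. Origin at the centre of its underside.
- jar: Bystander: small clear jar with black lid, 56 mm across, 70 mm high. Origin at the centre of its underside.

How it is judged:
By the outcome, as a careful person would: the job done as asked, in the order asked, and still so for the second after the job is handed in, with the robot touching nothing.
It also fails if it takes over 48 s, if anything falls off the work surface, if the arm or the gripper's body presses on something with over 40 N, if the wrist force passes 120 N, or if a joint passes its speed limit or range.

## Working session

There is one attempt and no reset: what is moved stays moved. The work goes in short steps, Python scripts to look and compute and a tool call to move; the robot and the scene stay as the last step left them, time stands still between calls to the robot, and variables do not carry over. Pictures are saved under pics/ and viewed, and the job is handed in when it is done.

Besides the shell and the picture viewer there is one more tool, called after "Call:" as name(argument=value, ...), one argument or row to a line, values as JSON. move_arm: Moves the arm, as the interface text tells. Its arguments: {"type":"object","properties":{"motion":{"type":"array","items":{"type":"array","items":{"type":"number"}}}},"required":["motion"]}

```bash
mkdir -p pics; ls
python3 - <<'E'
from cell import manip
import cv2,numpy as np
o=manip.get_obs(); print(o)
for n in("side","top"):
    s=manip.snapshot(n); cv2.imwrite(f"pics/{n}0.png",s["frame"][:,:,::-1])
    print(n,s["vertical_fov"],s["cx"],s["cy"],np.array(s["R"]).round(4).tolist(),np.array(s["t"]).round(4).tolist(),s["shot"])
    for q in("jig","module","control","start_top","bridge","nose","pad","leaf"):
        try: print(q,[(round(d["conf"],2),np.round(d["box"]).tolist()) for d in manip.trace(s,q)][:2])
        except Exception as e: print(q,e)
E
```

```text
pics
{'t': 0.0, 'joint_positions': array([-1.27300111e+00,  3.14229066e-01, -4.80351871e-02,  1.21021691e+00,
       -1.33751589e-05,  1.57075039e+00]), 'joint_vel': array([ 1.35950338e-03, -1.79659768e-04, -9.76192199e-04,  3.01034094e-05,
        2.08643989e-03, -1.25189544e-03]), 'joint_efforts': array([ 4.62961434e-04, -5.39595330e+01,  3.39744544e+01,  1.93314924e-02,
        3.48498907e-05, -1.06125003e-05]), 'tool_pos': array([ 0.17588545, -0.57307656,  0.24445197]), 'tool_rot': array([-3.10517508e+00, -4.65873534e-01,  4.13105947e-04]), 'contact_force': array([ 0.05956435, -0.95867272, -0.14918626]), 'wrist_torque': array([-0.00482383,  0.01099257,  0.02969919]), 'finger_gap': 0.08559173799295372}
side 51.89503397985199 323.2454812170098 205.59523198190547 [[-0.9964, -0.0827, -0.021], [-0.0409, 0.6782, -0.7337], [0.0749, -0.7302, -0.6791]] [0.5869, 0.0824, 1.2686] 1
jig [(0.72, [275.0, 251.0, 372.0, 297.0])]
module [(0.76, [317.0, 240.0, 365.0, 271.0])]
control [(0.73, [313.0, 168.0, 345.0, 193.0])]
start_top [(0.6, [292.0, 263.0, 306.0, 274.0]), (0.59, [334.0, 171.0, 338.0, 
[... 208 characters left out ...]
338.0, 177.0])]
top 42.91005118147909 318.74170607138353 190.58468060915635 [[-0.0223, -0.9996, 0.0166], [-0.9907, 0.0199, -0.1349], [0.1345, -0.0194, -0.9907]] [-0.0075, 0.5892, 1.3654] 2
jig [(0.9, [215.0, 154.0, 277.0, 250.0])]
module [(0.71, [235.0, 193.0, 272.0, 244.0])]
control [(0.56, [366.0, 174.0, 401.0, 214.0]), (0.24, [355.0, 106.0, 372.0, 131.0])]
start_top [(0.55, [375.0, 194.0, 382.0, 201.0]), (0.33, [236.0, 193.0, 270.0, 246.0])]
bridge [(0.91, [218.0, 156.0, 278.0, 247.0]), (0.52, [450.0, 147.0, 484.0, 200.0])]
nose [(0.62, [234.0, 192.0, 273.0, 247.0]), (0.21, [308.0, 164.0, 321.0, 199.0])]
pad [(0.68, [235.0, 191.0, 272.0, 245.0])]
leaf [(0.6, [226.0, 168.0, 242.0, 185.0])]
```

Run:
```python
import cv2
a=cv2.imread("pics/top0.png");b=cv2.imread("pics/side0.png")
cv2.imwrite("pics/topc.png",cv2.resize(a[140:265,190:430],None,fx=3.3,fy=3.3,interpolation=2))
cv2.imwrite("pics/sidec.png",cv2.resize(b[150:310,220:400],None,fx=3.7,fy=3.7,interpolation=2))
```

```text
(no output)
```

View pics/top0.png

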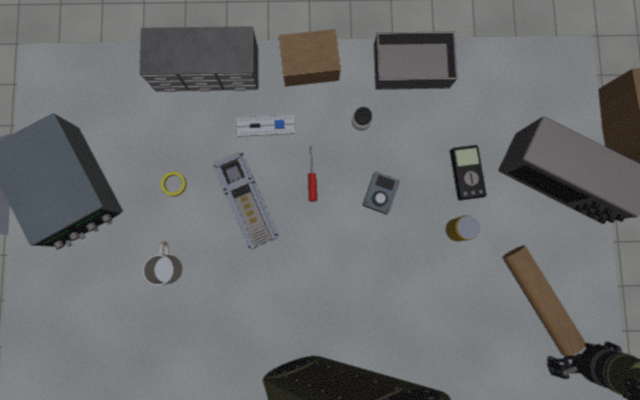

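View pics/side0.png

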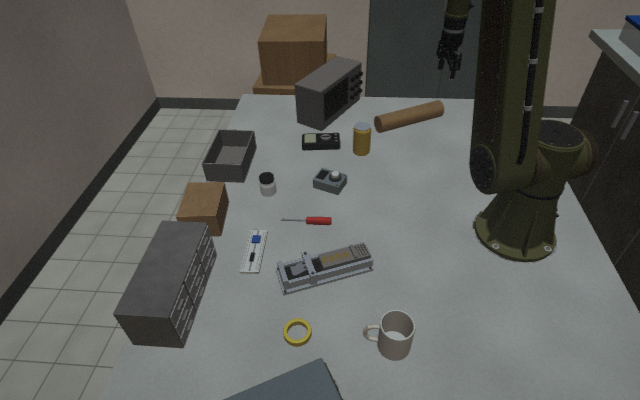

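View pics/topc.png

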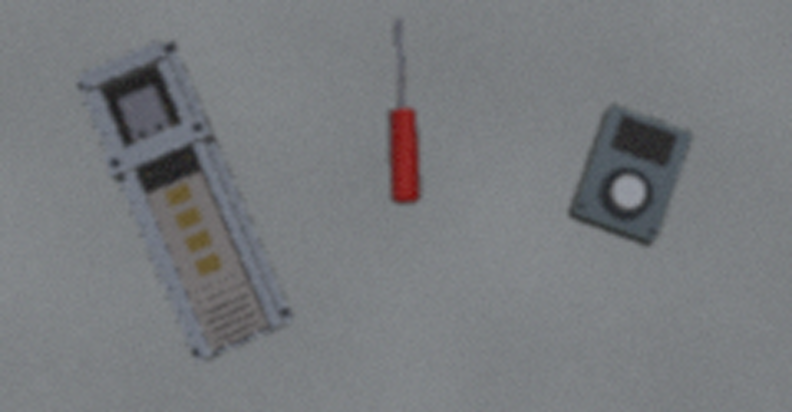

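View pics/sidec.png

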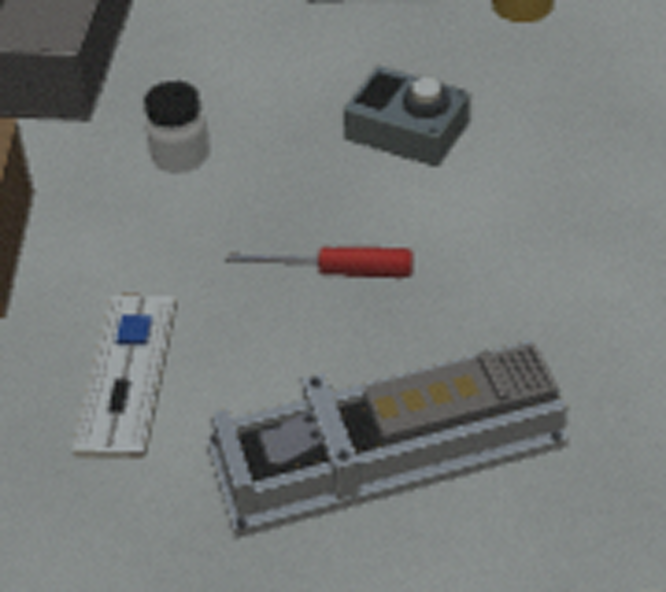

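Run:
```python
import cv2
a=cv2.imread("pics/top0.png");b=cv2.imread("pics/side0.png")
def g(im,y0,y1,x0,x1,f,n):
    c=cv2.resize(im[y0:y1,x0:x1],None,fx=f,fy=f,interpolation=2)
    c=cv2.convertScaleAbs(c,alpha=1.7,beta=-40)
    for x in range(x0,x1,10): cv2.putText(c,str(x),(int((x-x0+.5)*f),10),0,.35,(0,0,255)); cv2.line(c,(int((x-x0+.5)*f),0),(int((x-x0+.5)*f),c.shape[0]),(0,0,120),1)
    for y in range(y0,y1,10): cv2.putText(c,str(y),(0,int((y-y0+.5)*f)),0,.35,(0,0,255)); cv2.line(c,(0,int((y-y0+.5)*f)),(c.shape[1],int((y-y0+.5)*f)),(0,0,120),1)
    cv2.imwrite(n,c)
g(a,145,257,205,285,5.3,"pics/tj.png")
g(b,235,305,265,385,6.6,"pics/sj.png")
g(a,165,222,355,410,9,"pics/tc.png")
g(b,160,200,305,355,12,"pics/sc.png")
```

```text
(no output)
```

View pics/tj.png

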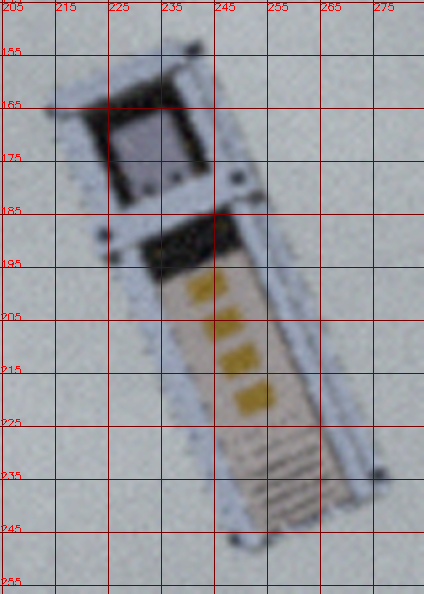

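View pics/sj.png

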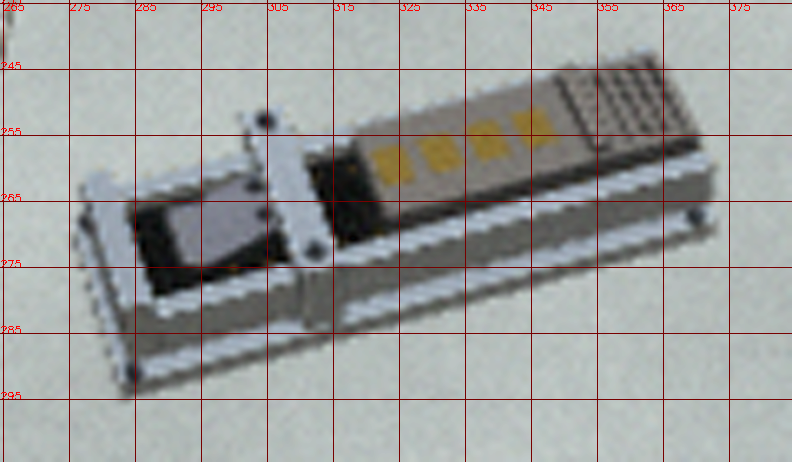

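View pics/tc.png

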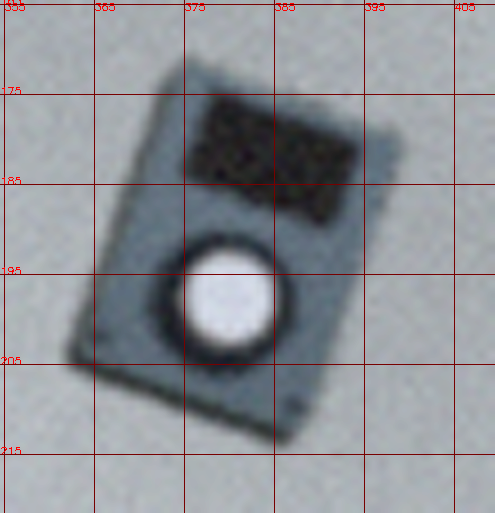

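View pics/sc.png

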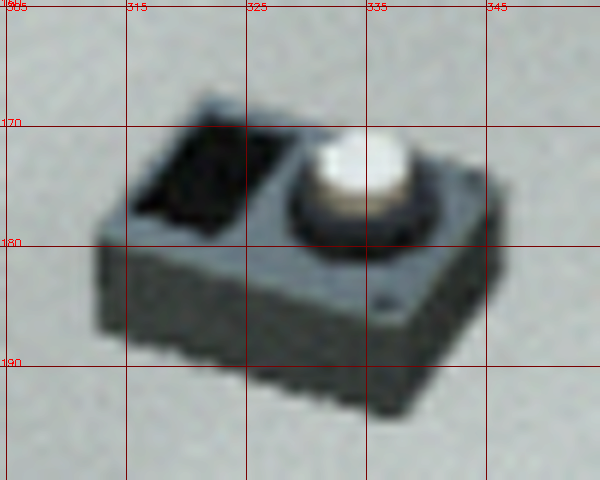

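```bash
cat > h.py <<'E'
import numpy as np,cv2
from scipy.optimize import least_squares
K={}
R={'side':np.array([[-0.9964,-0.0827,-0.021],[-0.0409,0.6782,-0.7337],[0.0749,-0.7302,-0.6791]]),'top':np.array([[-0.0223,-0.9996,0.0166],[-0.9907,0.0199,-0.1349],[0.1345,-0.0194,-0.9907]])}
T={'side':np.array([0.5869,0.0824,1.2686]),'top':np.array([-0.0075,0.5892,1.3654])}
F={'side':200/np.tan(np.radians(51.89503397985199/2)),'top':200/np.tan(np.radians(42.91005118147909/2))}
C={'side':(323.245,205.595),'top':(318.742,190.585)}
def proj(c,X):
    X=np.atleast_2d(X)@R[c].T+T[c]
    return X[:,:2]/X[:,2:]*F[c]+np.array(C[c])
def w(pose,P): # P mm
    P=np.atleast_2d(np.array(P,float))/1000; x,y,a=pose
    ca,sa=np.cos(a),np.sin(a)
    return np.c_[x+ca*P[:,0]-sa*P[:,1],y+sa*P[:,0]+ca*P[:,1],P[:,2]]
def pix(p,f,x0,y0): return ((p[0]+.5)/f-.5+x0,(p[1]+.5)/f-.5+y0)
def fit(ob,x0):
    def res(p): return np.concatenate([(proj(c,w(p,P))-np.array(q)).ravel() for c,P,q in ob])
    s=least_squares(res,x0,loss='soft_l1',f_scale=.7); return s.x,res(s.x).reshape(-1,2)
def edges(c,im,pose,segs,f,x0,y0,col):
    for a,b in segs:
        q=proj(c,w(pose,[a,b])); q=((q-[x0,y0]+.5)*f).round().astype(int)
        cv2.line(im,tuple(map(int,q[0])),tuple(map(int,q[1])),col,1,cv2.LINE_AA)
def box(x0,x1,y0,y1,z0,z1):
    V=[(x,y,z) for x in(x0,x1) for y in(y0,y1) for z in(z0,z1)]
    return [(a,b) for i,a in enumerate(V) for b in V[i+1:] if sum(u!=v for u,v in zip(a,b))==1]
JIG=box(-150,115,-45,45,0,12)+box(18,36,-45,45,42,52)+[((-150,s*y,38),(95,s*y,38)) for s in(1,-1) for y in(26.5,36.5)]+[((95,-26.5,50),(95,26.5,50))]
E
python3 - <<'E'
from h import *
t=lambda p:pix(p,5.3,205,145); s=lambda p:pix(p,6.6,265,235)
ob=[('top',(115,45,12),t((46,106))),('top',(115,-45,12),t((200,40))),('top',(-150,-45,12),t((387,478))),('top',(-150,45,12),t((230,545))),
('top',(95,26.5,50),t((80,112))),('top',(95,-26.5,50),t((180,72))),('top',(18,0,52),t((190,222))),
('side',(115,45,0),s((126,396))),('side',(-150,45,0),s((712,235))),('side',(115,45,12),s((124,380))),('side',(-150,45,12),s((713,218))),
('side',(-150,36.5,38),s((713,158))),('side',(95,26.5,50),s((155,300))),('side',(95,-26.5,50),s((128,200))),('side',(18,-26.5,42),s((302,155))),('side',(18,26.5,42),s((338,250)))]
p,r=fit(ob,[.5,.2,.4]); print(p,np.degrees(p[2])); print(r.round(1).tolist())
mob=[('top',(70,25,48),t((160,282))),('top',(70,-25,48),t((243,248))),('top',(-70,-25,48),t((362,490))),('top',(-70,25,48),t((262,535))),
('side',(70,-25,48),s((352,130))),('side',(70,25,48),s((385,216))),('side',(-70,25,48),s((702,135))),('side',(-70,-25,48),s((655,52)))]
m,r=fit(mob,[.45,.2,.4]); print(m,np.degrees(m[2])); print(r.round(1).tolist())
d=m[:2]-p[:2];ca,sa=np.cos(p[2]),np.sin(p[2]); print('module in jig',1000*(ca*d[0]+sa*d[1]),1000*(-sa*d[0]+ca*d[1]))
u=lambda q:pix(q,9,355,165); v=lambda q:pix(q,12,305,160)
cob=[('top',(-20,0,62),u((229,297))),('side',(-20,0,62),v((365,157))),]
for P in((50,37.5),(50,-37.5),(-50,37.5),(-50,-37.5)):pass
# box x: button is at -x; top pic: -x end is lower
cob+=[('top',(50,37.5,40),u((185,55))),('top',(50,-37.5,40),u((403,135))),('top',(-50,37.5,40),u((70,355))),('top',(-50,-37.5,40),u((287,437))),
('side',(50,37.5,40),v((97,232))),('side',(50,-37.5,40),v((200,92))),('side',(-50,37.5,40),v((407,322))),('side',(-50,-37.5,40),v((505,185)))]
c,r=fit(cob,[.5,-.1,-.3]); print(c,np.degrees(c[2]));print(r.round(1).tolist()); print('button',w(c,(-20,0,62)))
import cv2
for n,cam,f,x0,y0 in(("tj","top",5.3,205,145),("sj","side",6.6,265,235)):
    y1,x1={'tj':(257,285),'sj':(305,385)}[n]
    im=cv2.imread(f"pics/{cam}0.png")[y0:y1,x0:x1]; im=cv2.convertScaleAbs(cv2.resize(im,None,fx=f,fy=f,interpolation=2),alpha=1.7,beta=-40)
    edges(cam,im,p,JIG,f,x0,y0,(0,0,255)); edges(cam,im,m,box(-70,70,-25,25,30,48)+box(-30,-22,-23,23,48,56),f,x0,y0,(0,200,0)); cv2.imwrite(f"pics/{n}o.png",im)
E
```

```text
[0.58518    0.19170807 0.39303736] 22.519381760214536
[[-0.5, -0.5], [-0.1, -0.5], [1.4, 2.5], [1.1, 3.1], [-0.5, -0.3], [-1.5, -0.3], [-1.7, 0.4], [-0.1, 0.4], [1.5, -0.0], [-0.2, 0.2], [1.6, -0.1], [1.0, 0.8], [-0.5, -3.5], [-1.1, -2.9], [-0.6, -1.2], [-0.6, -1.4]]
[0.51599753 0.16257789 0.39791824] 22.79903563213057
[[-1.0, 0.6], [0.2, -0.3], [-1.9, 0.9], [-0.1, -0.1], [-0.3, -0.4], [0.2, -0.2], [-0.4, -0.8], [-0.1, -0.7]]
module in jig -75.06404732007012 -0.41240468337223546
[ 0.58202322 -0.19206711 -0.37553466] -21.516551002868145
[[-0.3, 0.0], [-0.2, 0.3], [-0.9, -0.2], [0.3, 0.2], [-0.2, -0.0], [1.4, 0.3], [-0.8, -0.0], [0.3, -0.4], [-0.3, 0.3], [0.6, -0.9]]
button [[ 0.56341699 -0.18473171  0.062     ]]
```

```bash
ls pics
```

```text
sc.png
side0.png
sidec.png
sj.png
sjo.png
tc.png
tj.png
tjo.png
top0.png
topc.png
```

View pics/tjo.png

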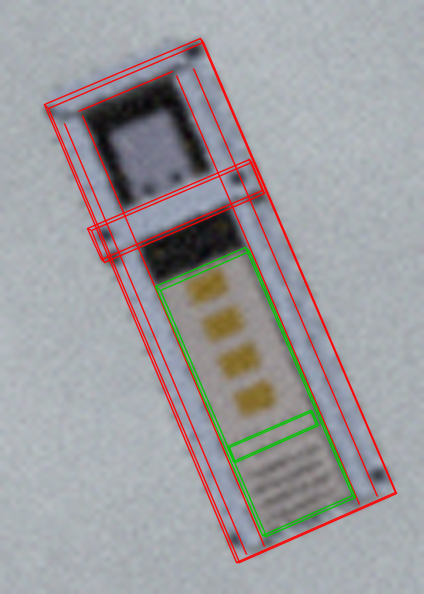

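View pics/sjo.png

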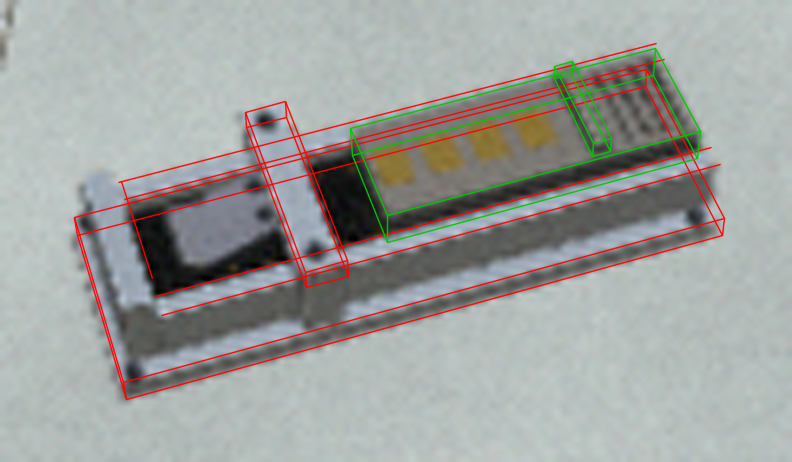

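Run:
```python
from h import *
t=lambda p:pix(p,5.3,205,145); s=lambda p:pix(p,6.6,265,235)
ob=[('top',(-150,-45,12),t((387,478))),('top',(-150,45,12),t((232,547))),
('top',(95,26.5,50),t((82,112))),('top',(95,-26.5,50),t((178,72))),('top',(18,26.5,42),t((142,245))),('top',(18,-26.5,42),t((236,207))),
('side',(115,45,0),s((126,396))),('side',(-150,45,0),s((714,235))),('side',(115,45,12),s((124,380))),('side',(-150,45,12),s((714,218))),
('side',(-150,36.5,38),s((713,158))),('side',(95,-26.5,50),s((128,200))),('side',(18,-26.5,42),s((302,155))),('side',(18,26.5,42),s((338,250))),('side',(18,45,52),s((342,260))),('side',(36,-45,52),s((242,118)))]
p,r=fit(ob,[.5,.2,.4]); print(p.tolist(),np.degrees(p[2])); print(r.round(1).tolist())
m=np.array([0.51599753,0.16257789,0.39791824])
d=m[:2]-p[:2];ca,sa=np.cos(p[2]),np.sin(p[2]); print('module in jig',1000*(ca*d[0]+sa*d[1]),1000*(-sa*d[0]+ca*d[1]))
import cv2
for n,cam,f,x0,y0 in(("tj","top",5.3,205,145),("sj","side",6.6,265,235)):
    y1,x1={'tj':(257,285),'sj':(305,385)}[n]
    im=cv2.imread(f"pics/{cam}0.png")[y0:y1,x0:x1]; im=cv2.convertScaleAbs(cv2.resize(im,None,fx=f,fy=f,interpolation=2),alpha=1.7,beta=-40)
    edges(cam,im,p,JIG,f,x0,y0,(0,0,255)); edges(cam,im,m,box(-70,70,-25,25,30,48)+box(-30,-22,-23,23,48,56),f,x0,y0,(0,200,0)); cv2.imwrite(f"pics/{n}o2.png",im)
```

```text
[0.5858874397709776, 0.1915265233410987, 0.391824214120307] 22.449873780123866
[[1.4, 2.3], [0.7, 2.4], [-0.8, -0.6], [-1.1, -0.6], [-1.0, 0.2], [-0.9, -0.3], [-0.4, 0.3], [0.9, -0.1], [-0.5, 0.1], [1.2, -0.1], [0.7, 0.8], [-1.3, -3.0], [-0.8, -1.2], [-0.9, -1.4], [0.4, -0.1], [0.1, -1.1]]
module in jig -75.64799116351898 -0.06552127064439472
```

View pics/tjo2.png

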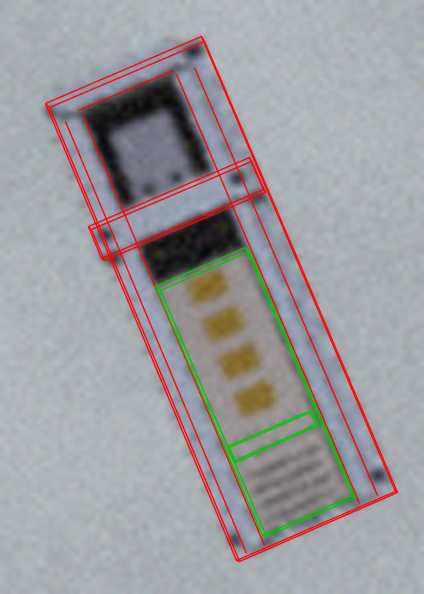

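View pics/sjo2.png

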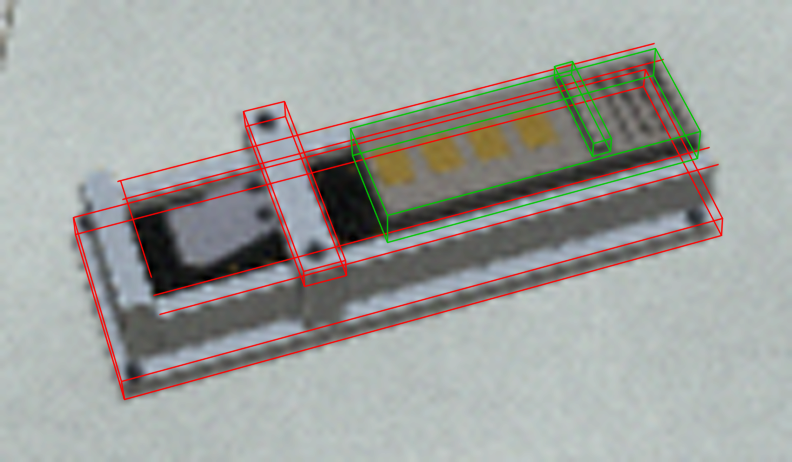

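Call:
move_arm(
  motion=[
    [4.6,-3.5,0,0,0.3],
    [9.3,-7,0,-0.01,0.6],
    [14,-10.4,0,-0.02,1],
    [18.6,-13.9,0,-0.03,1],
    [23.2,-17.3,0,-0.04,1],
    [27.9,-20.8,0,-0.05,1],
    [32.5,-24.3,0,-0.06,1],
    [37.2,-27.7,0,-0.07,1],
    [39.2,-33.1,0,-0.08,1],
    [41.3,-38.5,0,-0.09,1],
    [43.3,-43.9,0,-0.0967,1],
    [45.4,-49.3,0,-0.0967,1],
    [47.4,-54.6,0,-0.0967,1],
    [49.44,-60,0,-0.0967,1],
    [49.44,-60,4,-0.0967,1],
    [49.44,-60,8,-0.0967,1],
    [49.44,-60,11.5,-0.0967,1],
    [49.44,-60,11.5,-0.0967,1],
    [49.44,-60,11.5,-0.0967,1],
  ],
)

```text
t: 3.28
tool_pos: [0.4734, 0.1452, 0.1316]
tool_rot: [-3.081, -0.615, -0.002]
contact_force: [-0.7, 0.7, 0.3]
finger_gap: -0.0001
```

Run:
```python
from h import *
from cell import manip
o=manip.get_obs(); print({k:np.round(v,4).tolist() for k,v in o.items()})
from scipy.spatial.transform import Rotation as Ro
print(Ro.from_rotvec(o['tool_rot']).as_matrix().round(3).tolist())
ims=[]
m=np.array([0.51599753,0.16257789,0.39791824])
for n,f,x0,y0,x1,y1 in(("top",5.3,205,145,290,257),("side",6.6,265,205,385,290)):
    s=manip.snapshot(n)
    im=cv2.convertScaleAbs(cv2.resize(s["frame"][y0:y1,x0:x1,::-1],None,fx=f,fy=f,interpolation=2),alpha=1.7,beta=-40)
    cv2.imwrite(f"pics/{n}1.png",im)
```

```text
{'t': 3.275, 'joint_positions': [0.2977, 0.1962, -0.4724, 0.9009, 0.0, 3.0449], 'joint_vel': [-0.0016, -0.0119, 0.0181, -0.003, 0.0013, 0.0007], 'joint_efforts': [0.0683, -41.7718, 29.2403, 0.0656, 0.003, -0.0], 'tool_pos': [0.4734, 0.1452, 0.1316], 'tool_rot': [-3.0806, -0.6154, -0.0021], 'contact_force': [-0.6826, 0.6803, 0.3276], 'wrist_torque': [-0.0197, 0.0338, 0.0344], 'finger_gap': -0.0001}
[[0.923, 0.384, 0.001], [0.384, -0.923, 0.0], [0.001, 0.0, -1.0]]
```

View pics/top1.png

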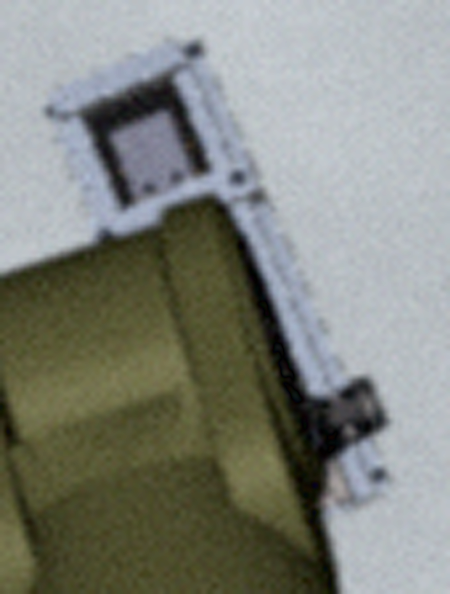

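View pics/side1.png

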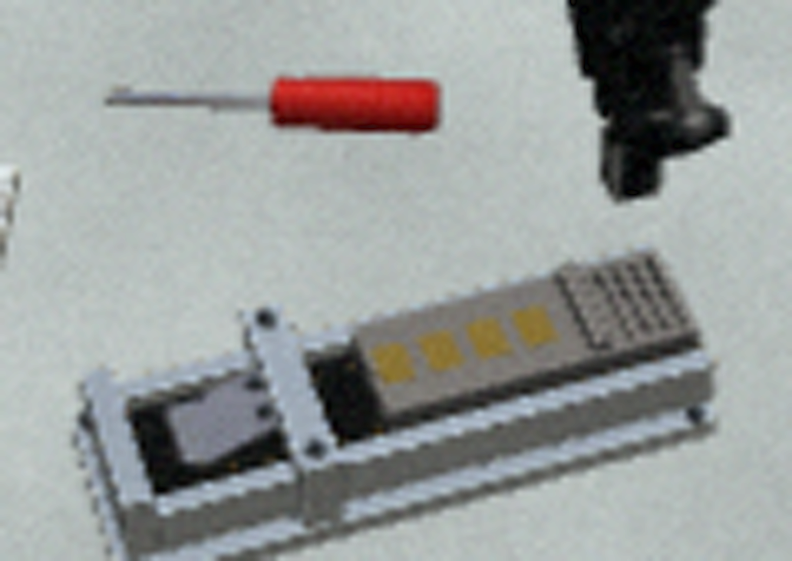

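Run:
```python
from h import *
q=proj('side',[[.4734,.1452,.1176]]); print((q-[265,205]+.5)*6.6)
m=np.array([0.51599753,0.16257789,0.39791824])
for P in[(-30,25,48),(-30,-25,48),(-47,0,48),(-30,23,56),(-22,23,48)]: print(P,(proj('side',w(m,P))-[265,205]+.5)*6.6)
```

```text
[[632.08183393 189.73524012]]
(-30, 25, 48) [[611.81243867 352.26756715]]
(-30, -25, 48) [[569.52399034 268.30822498]]
(-47, 0, 48) [[627.31391835 299.80789045]]
(-30, 23, 56) [[610.73060167 336.47953999]]
(-22, 23, 48) [[592.37859524 353.58943589]]
```

Call:
move_arm(
  motion=[
    [0,0,2,0,1],
    [0,0,4,0,1],
    [0,0,5.6,0,1],
    [0,0,5.8,0,1],
    [0,0,5.8,0,1],
  ],
)

```text
t: 4.0
tool_pos: [0.4731, 0.1452, 0.0728]
tool_rot: [-3.081, -0.616, -0.001]
contact_force: [-0.7, -0.6, 1.1]
finger_gap: 0.0003
```

Run:
```python
from h import *
from cell import manip
for n,f,x0,y0,x1,y1 in(("top",7,235,200,300,257),("side",9,310,220,385,280)):
    s=manip.snapshot(n)
    im=cv2.convertScaleAbs(cv2.resize(s["frame"][y0:y1,x0:x1,::-1],None,fx=f,fy=f,interpolation=2),alpha=1.9,beta=-30)
    cv2.imwrite(f"pics/{n}2.png",im)
```

```text
(no output)
```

View pics/side2.png

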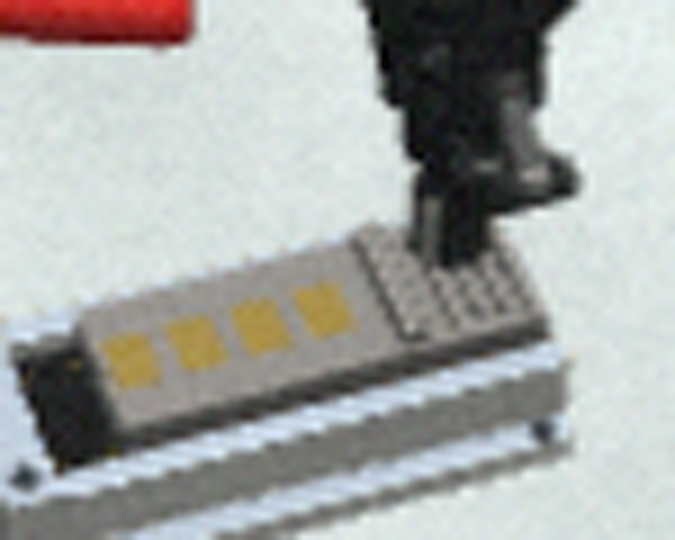

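Call:
move_arm(
  motion=[
    [0,0,0.6,0,1],
    [0,0,1.0,0,1],
    [0,0,1.4,0,1],
    [0,0,1.8,0,1],
    [0,0,2.0,0,1],
    [0,0,2.1,0,1],
    [0,0,2.1,0,1],
  ],
)

```text
t: 4.97
tool_pos: [0.4731, 0.1452, 0.0553]
tool_rot: [-3.08, -0.616, -0.003]
contact_force: [-14.7, -4.9, 48.0]
finger_gap: 0.0003
```

Run:
```python
from h import *
from cell import manip
for n,f,x0,y0,x1,y1 in(("top",7,235,200,300,257),("side",9,310,220,385,280)):
    s=manip.snapshot(n)
    im=cv2.convertScaleAbs(cv2.resize(s["frame"][y0:y1,x0:x1,::-1],None,fx=f,fy=f,interpolation=2),alpha=1.9,beta=-30)
    cv2.imwrite(f"pics/{n}3.png",im)
o=manip.get_obs(); print({k:np.round(v,4).tolist() for k,v in o.items()})
```

```text
{'t': 5.075, 'joint_positions': [0.2978, 0.2812, -0.5641, 0.7234, 0.0, 3.0449], 'joint_vel': [0.0023, -0.0008, 0.0002, -0.0003, 0.0006, 0.0001], 'joint_efforts': [-0.0255, -25.2478, 21.8116, -7.1239, -0.0101, 0.0], 'tool_pos': [0.4731, 0.1452, 0.0553], 'tool_rot': [-3.0804, -0.6156, -0.0032], 'contact_force': [-13.7867, -4.8175, 47.7629], 'wrist_torque': [-0.9894, 3.3144, 0.0366], 'finger_gap': -0.0001}
```

View pics/side3.png

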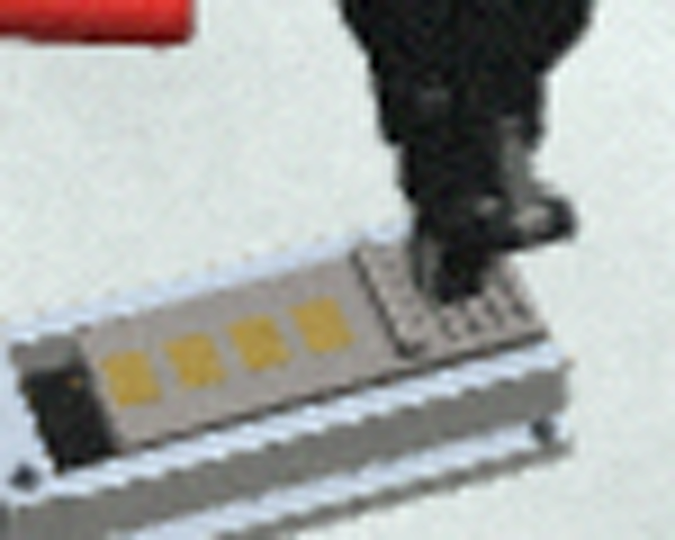

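Call:
move_arm(
  motion=[
    [0.2,0,-0.1,0,1],
    [0.6,0,-0.15,0,1],
    [1.0,0,-0.15,0,1],
    [1.4,0,-0.15,0,1],
    [1.8,0,-0.15,0,1],
    [2.0,0,-0.15,0,1],
    [2.0,0,-0.15,0,1],
  ],
)

```text
t: 5.95
tool_pos: [0.4889, 0.1518, 0.0536]
tool_rot: [3.08, 0.615, -0.004]
contact_force: [-4.4, -2.1, 7.3]
finger_gap: 0.0002
```

```bash
cat > look.py <<'E'
import sys
from h import *
from cell import manip
k=sys.argv[1]
s=manip.snapshot("side"); f,x0,y0,x1,y1=6.6,265,225,385,300
im=cv2.convertScaleAbs(cv2.resize(s["frame"][y0:y1,x0:x1,::-1],None,fx=f,fy=f,interpolation=2),alpha=1.9,beta=-30)
cv2.imwrite(f"pics/side{k}.png",im)
o=manip.get_obs(); print({k:np.round(o[k],4).tolist() for k in('t','tool_pos','contact_force','joint_positions','wrist_torque')})
E
python3 look.py 4
```

```text
{'t': 6.0, 'tool_pos': [0.4895, 0.152, 0.0534], 'contact_force': [-5.0543, -1.8822, 7.6331], 'joint_positions': [0.3014, 0.3151, -0.5209, 0.7367, -0.0003, 3.0486], 'wrist_torque': [-0.4578, 1.0929, -0.0306]}
```

View pics/side4.png

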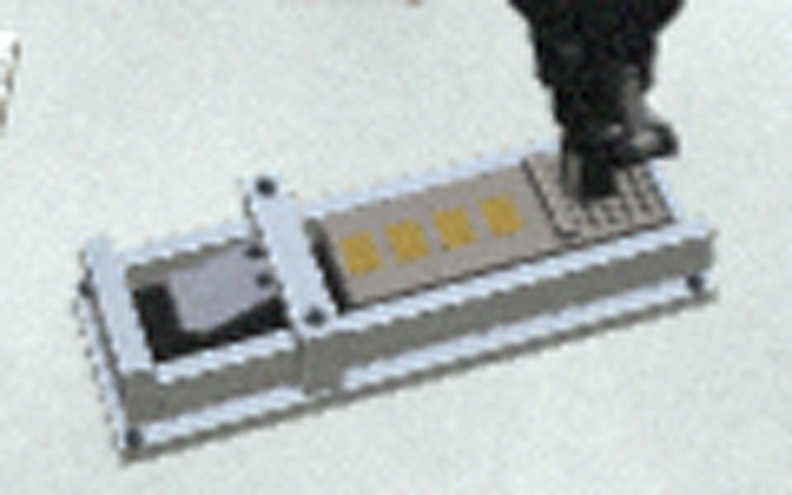

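Call:
move_arm(
  motion=[
    [0,0,0.2,0,1],
    [0,0,0.3,0,1],
    [0.3,0,0.3,0,1],
    [0.7,0,0.3,0,1],
    [1.1,0,0.3,0,1],
    [1.5,0,0.3,0,1],
    [1.5,0,0.3,0,1],
  ],
)

```text
t: 6.88
tool_pos: [0.4954, 0.1544, 0.0511]
tool_rot: [3.077, 0.614, -0.026]
contact_force: [-31.6, -13.2, 51.3]
finger_gap: -0.0004
```

```bash
python3 look.py 5
```

```text
{'t': 6.925, 'tool_pos': [0.4958, 0.1546, 0.0511], 'contact_force': [-30.8916, -12.3583, 52.0636], 'joint_positions': [0.3036, 0.339, -0.4923, 0.7556, -0.0023, 3.0512], 'wrist_torque': [-2.9387, 7.025, 0.0675]}
```

View pics/side5.png

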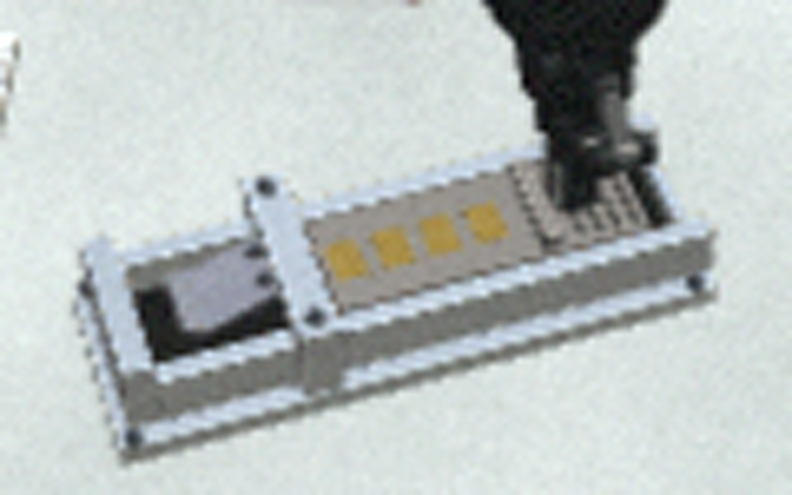

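Call:
move_arm(
  motion=[
    [0,0,-0.07,0,1],
    [0.1,0,-0.14,0,1],
    [0.3,0,-0.14,0,1],
    [0.3,0,-0.14,0,1],
    [0.3,0,-0.14,0,1],
  ],
)

```text
t: 7.55
tool_pos: [0.5042, 0.1581, 0.0517]
tool_rot: [3.079, 0.615, -0.01]
contact_force: [-13.9, -5.9, 22.8]
finger_gap: -0.0
```

```bash
python3 look.py 6
```

```text
{'t': 7.6, 'tool_pos': [0.5042, 0.1581, 0.0517], 'contact_force': [-12.8999, -5.9192, 21.7428], 'joint_positions': [0.3045, 0.3456, -0.4806, 0.7509, -0.0009, 3.0518], 'wrist_torque': [-1.2293, 2.8786, 0.0077]}
```

View pics/side6.png

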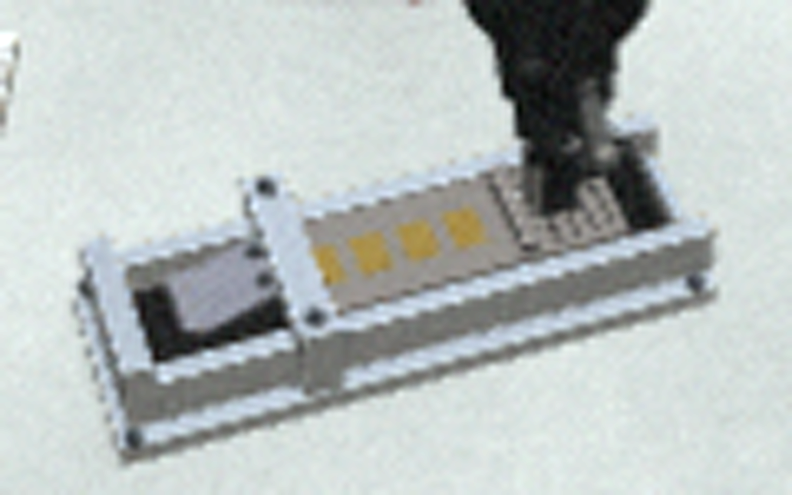

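Call:
move_arm(
  motion=[
    [0.3,0,0,0,1],
    [0.6,0,0,0,1],
    [0.9,0,0,0,1],
    [1.2,0,0,0,1],
    [1.5,0,0,0,1],
    [1.8,0,0,0,1],
    [2.1,0,0,0,1],
    [2.4,0,0,0,1],
    [2.4,0,0,0,1],
  ],
)

```text
t: 8.72
tool_pos: [0.5262, 0.1673, 0.0519]
tool_rot: [3.079, 0.615, -0.01]
contact_force: [-13.7, -5.9, 23.4]
finger_gap: 0.0002
```

```bash
python3 look.py 7
```

```text
{'t': 8.775, 'tool_pos': [0.5263, 0.1673, 0.0519], 'contact_force': [-14.4104, -5.2074, 23.0222], 'joint_positions': [0.3084, 0.3836, -0.4225, 0.7712, -0.0009, 3.0556], 'wrist_torque': [-1.2736, 3.0129, -0.0059]}
```

View pics/side7.png

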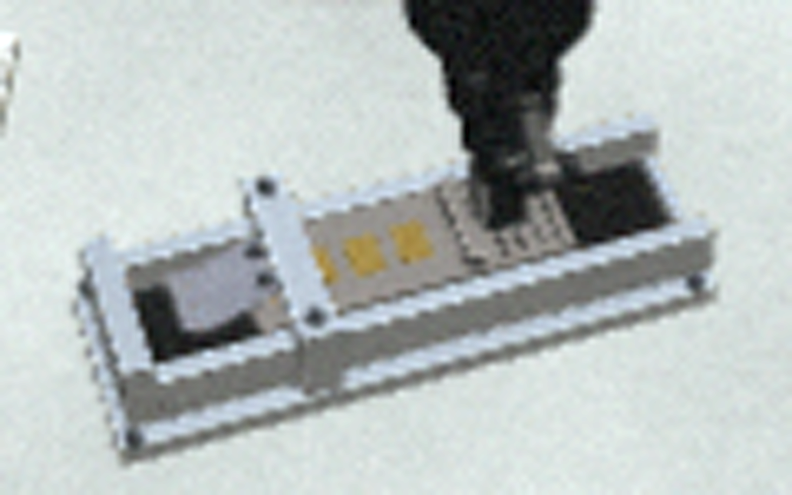

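Call:
move_arm(
  motion=[
    [0.3,0,0,0,1],
    [0.6,0,0,0,1],
    [0.9,0,0,0,1],
    [1.2,0,0,0,1],
    [1.5,0,0,0,1],
    [1.8,0,0,0,1],
    [2.1,0,0,0,1],
    [2.4,0,0,0,1],
    [2.4,0,0,0,1],
  ],
)

```text
t: 9.9
tool_pos: [0.5442, 0.1748, 0.0518]
tool_rot: [3.077, 0.614, -0.022]
contact_force: [-26.3, -11.0, 36.7]
finger_gap: 0.0001
```

```bash
python3 look.py 8
```

```text
{'t': 9.95, 'tool_pos': [0.5442, 0.1747, 0.0518], 'contact_force': [-26.0351, -10.159, 37.0241], 'joint_positions': [0.3117, 0.4201, -0.3657, 0.7993, -0.0017, 3.0591], 'wrist_torque': [-2.425, 5.7865, 0.0393]}
```

View pics/side8.png

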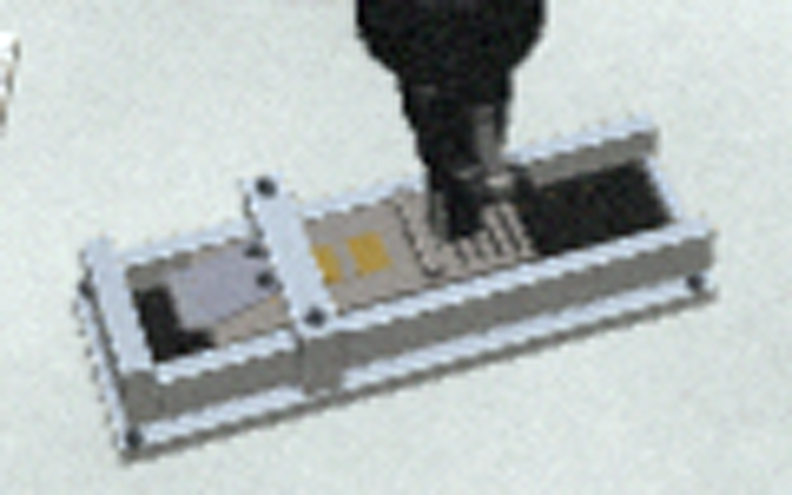

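Call:
move_arm(
  motion=[
    [0.2,0,-0.03,0,1],
    [0.5,0,-0.06,0,1],
    [0.8,0,-0.06,0,1],
    [1.1,0,-0.06,0,1],
    [1.4,0,-0.06,0,1],
    [1.7,0,-0.06,0,1],
    [1.7,0,-0.06,0,1],
    [1.7,0,-0.06,0,1],
  ],
)

```text
t: 10.95
tool_pos: [0.548, 0.1764, 0.0516]
tool_rot: [3.073, 0.613, -0.056]
contact_force: [-58.1, -24.4, 69.4]
finger_gap: -0.0001
```

```bash
python3 look.py 9
```

```text
{'t': 11.0, 'tool_pos': [0.548, 0.1764, 0.0516], 'contact_force': [-58.7799, -24.2368, 68.683], 'joint_positions': [0.3135, 0.443, -0.3303, 0.8338, -0.0037, 3.0615], 'wrist_torque': [-5.2896, 12.7216, -0.0652]}
```

View pics/side9.png

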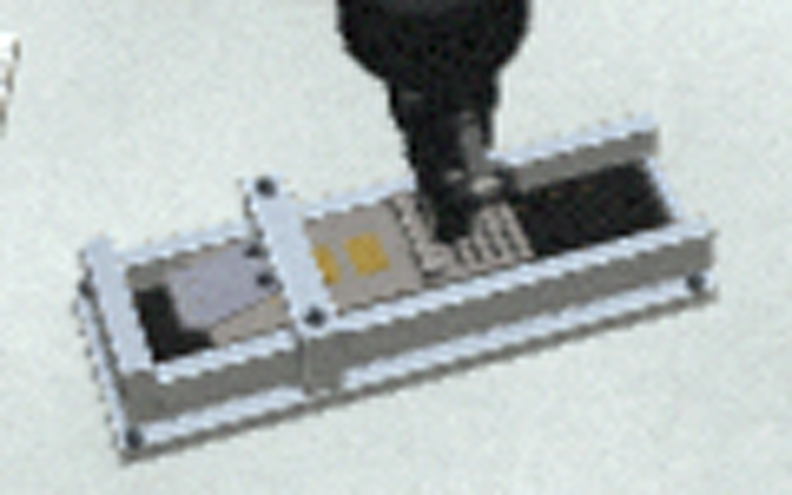

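Call:
move_arm(
  motion=[
    [-0.4,0,-0.05,0,1],
    [-0.8,0,-0.1,0,1],
    [-0.8,0,-0.15,0,1],
    [-0.8,0,-0.15,0,1],
  ],
)

```text
t: 11.5
tool_pos: [0.5476, 0.1763, 0.0519]
tool_rot: [3.076, 0.614, -0.036]
contact_force: [-33.9, -14.3, 34.5]
finger_gap: 0.0003
```

Call:
move_arm(
  motion=[
    [0,0,-0.05,0,1],
    [0,0,-0.1,0,1],
    [0,0,-0.1,0,1],
    [0,0,-0.1,0,1],
  ],
)

```text
t: 12.0
tool_pos: [0.5477, 0.1763, 0.0519]
tool_rot: [3.076, 0.614, -0.037]
contact_force: [-31.6, -14.3, 27.7]
finger_gap: -0.0
```

```bash
python3 look.py 10
```

```text
{'t': 12.05, 'tool_pos': [0.5477, 0.1763, 0.0519], 'contact_force': [-31.5582, -14.5984, 27.216], 'joint_positions': [0.3127, 0.433, -0.3449, 0.8167, -0.0024, 3.0605], 'wrist_torque': [-3.0194, 6.7861, -0.0103]}
```

View pics/side10.png

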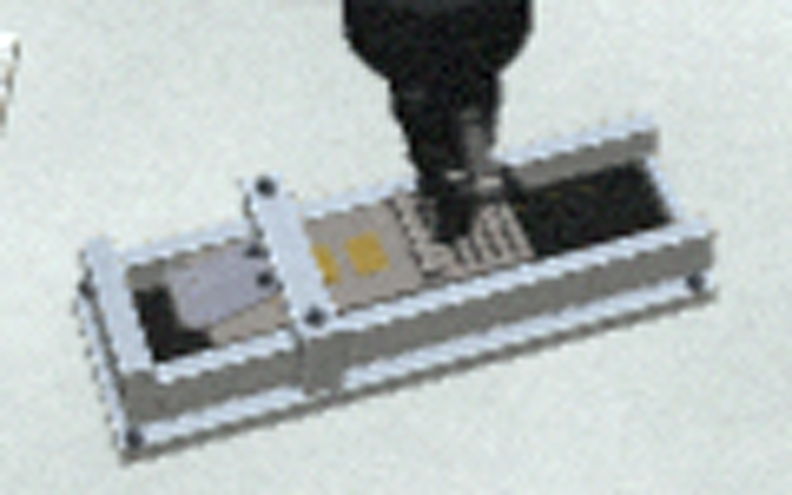

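Call:
move_arm(
  motion=[
    [0.1,0,-0.08,0,1],
    [0.2,0,-0.16,0,1],
    [0.2,0,-0.16,0,1],
    [0.2,0,-0.16,0,1],
  ],
)

```text
t: 12.55
tool_pos: [0.5583, 0.1808, 0.0543]
tool_rot: [3.079, 0.615, -0.012]
contact_force: [-7.9, -4.1, 3.6]
finger_gap: -0.0001
```

Call:
move_arm(
  motion=[
    [0,0,0.1,0,1],
    [0.3,0,0.12,0,1],
    [0.6,0,0.12,0,1],
    [0.9,0,0.1,0,1],
    [0.9,0,0.1,0,1],
  ],
)

```text
t: 13.18
tool_pos: [0.5672, 0.1845, 0.0535]
tool_rot: [3.08, 0.615, -0.01]
contact_force: [-6.6, -2.2, 3.4]
finger_gap: 0.0002
```

```bash
python3 look.py 11
```

```text
{'t': 13.225, 'tool_pos': [0.5672, 0.1845, 0.0535], 'contact_force': [-6.5903, -2.6083, 2.9967], 'joint_positions': [0.3147, 0.4526, -0.309, 0.8157, -0.0004, 3.0619], 'wrist_torque': [-0.6364, 1.4242, 0.0255]}
```

View pics/side11.png

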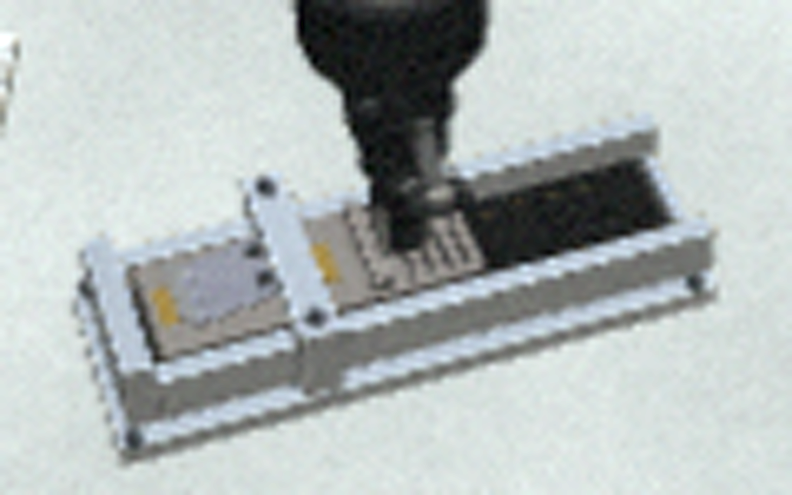

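Call:
move_arm(
  motion=[
    [0,0,0.1,0,1],
    [0.2,0,0.12,0,1],
    [0.4,0,0.12,0,1],
    [0.6,0,0.12,0,1],
    [0.8,0,0.1,0,1],
    [0.8,0,0.1,0,1],
  ],
)

```text
t: 13.98
tool_pos: [0.5722, 0.1866, 0.0522]
tool_rot: [3.079, 0.615, -0.017]
contact_force: [-12.3, -5.4, 8.7]
finger_gap: -0.0002
```

```bash
python3 look.py 12
```

```text
{'t': 14.025, 'tool_pos': [0.5722, 0.1866, 0.0521], 'contact_force': [-12.2358, -5.9794, 8.7324], 'joint_positions': [0.3157, 0.466, -0.291, 0.825, -0.0008, 3.063], 'wrist_torque': [-1.1748, 2.8375, 0.0609]}
```

View pics/side12.png

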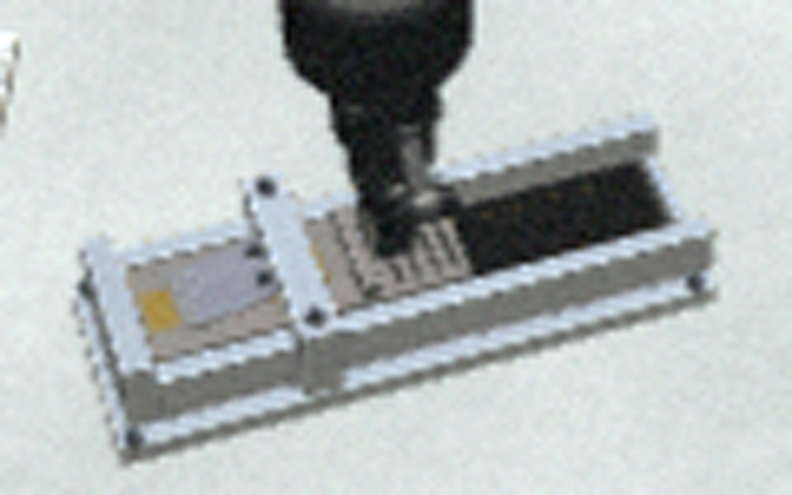

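Call:
move_arm(
  motion=[
    [0.3,0,0,0,1],
    [0.6,0,-0.03,0,1],
    [0.9,0,-0.06,0,1],
    [0.9,0,-0.06,0,1],
  ],
)

```text
t: 14.52
tool_pos: [0.5725, 0.1868, 0.052]
tool_rot: [3.075, 0.614, -0.04]
contact_force: [-34.5, -15.4, 28.5]
finger_gap: 0.0002
```

Call:
move_arm(
  motion=[
    [0,0,-0.08,0,1],
    [0,0,-0.16,0,1],
    [0,0,-0.24,0,1],
    [0,0,-0.24,0,1],
  ],
)

```text
t: 15.02
tool_pos: [0.5725, 0.187, 0.0522]
tool_rot: [3.076, 0.614, -0.041]
contact_force: [-27.0, -11.3, 10.0]
finger_gap: 0.0002
```

Call:
move_arm(
  motion=[
    [-0.5,0,-0.1,0,1],
    [-0.9,0,-0.3,0,1],
    [-1.0,0,-0.8,0,1],
    [-1.0,0,-2,0,1],
    [-1.0,0,-5,0,1],
    [-1.0,0,-9,0,1],
    [-1.0,0,-13,0,1],
    [-1.0,0,-13,0,1],
  ],
)

```text
t: 16.02
tool_pos: [0.5803, 0.1896, 0.1919]
tool_rot: [-3.08, -0.615, -0.014]
contact_force: [-0.3, 0.1, -0.6]
finger_gap: 0.0
```

```bash
python3 look.py 13
```

```text
{'t': 16.075, 'tool_pos': [0.579, 0.1892, 0.1896], 'contact_force': [-0.017, -0.6028, -0.3725], 'joint_positions': [0.3158, 0.352, -0.1219, 1.0912, 0.0, 3.0629], 'wrist_torque': [-0.0257, -0.0315, -0.0167]}
```

View pics/side13.png

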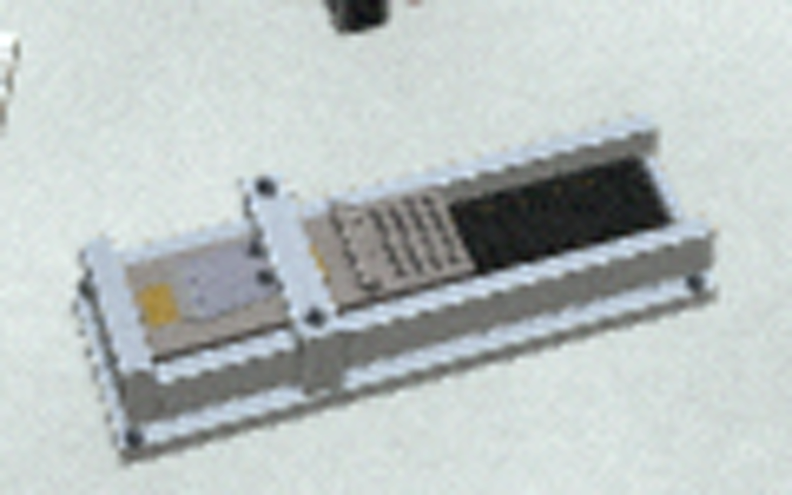

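Run:
```python
from h import *
a=cv2.imread("pics/side12.png",0).astype(np.float32);b=cv2.imread("pics/side13.png",0).astype(np.float32)
def pc(x0,y0,x1,y1):
    A=a[y0:y1,x0:x1];B=b[y0:y1,x0:x1]
    w=cv2.createHanningWindow((x1-x0,y1-y0),cv2.CV_32F); return cv2.phaseCorrelate(A,B,w)
print('patch',pc(130,275,185,345)); print('rear rib',pc(425,210,500,300)); print('ridge lower',pc(350,255,425,315)); print('bridgeref',pc(285,290,350,400))
# template matching subpixel-ish
for nm,(x0,y0,x1,y1) in dict(patch=(138,285,176,330),rear=(432,235,482,285),ribs=(385,255,470,290)).items():
    t=a[y0:y1,x0:x1]; r=cv2.matchTemplate(b[y0-12:y1+12,x0-12:x1+12],t,cv2.TM_CCOEFF_NORMED); _,v,_,l=cv2.minMaxLoc(r); print(nm,l[0]-12,l[1]-12,round(v,3))
p=np.array([0.5858874,0.1915265,0.3918242])
q=lambda P:proj('side',w(p,P))*6.6
print('dz1.5',q((90,15,41.5))-q((90,15,40)),'dx-1',q((89,15,40))-q((90,15,40)))
```

```text
patch ((-0.09353629462577118, 0.33152872224803787), 0.6444559154687104)
rear rib ((0.5343021775611874, -0.15966148442499417), 0.47699182354962383)
ridge lower ((0.46400003326752426, -0.1454492409362942), 0.5465298275417751)
bridgeref ((0.006740411829113668, 0.10669484482262703), 0.8763731091110795)
patch -1 0 0.729
rear 1 -1 0.947
ribs 1 0 0.966
dz1.5 [[-0.28696094 -2.25884951]] dx-1 [[ 2.35789975 -0.62357631]]
```

Call:
move_arm(
  motion=[
    [-2,4.2,0,0,1],
    [-4,8.5,0,0,1],
    [-6,12.7,0,0,1],
    [-7.9,17,0,0,1],
    [-9.9,21.2,0,0,1],
    [-11.9,25.4,0,0,1],
    [-13.9,29.7,0,0,1],
    [-15.8,33.9,0,0,1],
    [-15.8,33.9,3,0,1],
    [-15.8,33.9,6,0,1],
    [-15.8,33.9,9,0,1],
    [-15.8,33.9,9,0,1],
    [-15.8,33.9,9,0,1],
  ],
)

```text
t: 17.7
tool_pos: [0.5617, -0.1852, 0.0974]
tool_rot: [3.081, 0.616, 0.0]
contact_force: [0.5, 0.1, 0.5]
finger_gap: 0.0003
```

```bash
cat > lookc.py <<'E'
import sys
from h import *
from cell import manip
k=sys.argv[1]
s=manip.snapshot("side"); f,x0,y0,x1,y1=10,300,140,360,200
im=cv2.convertScaleAbs(cv2.resize(s["frame"][y0:y1,x0:x1,::-1],None,fx=f,fy=f,interpolation=2),alpha=1.9,beta=-10)
cv2.imwrite(f"pics/side{k}.png",im)
o=manip.get_obs(); print({k:np.round(o[k],4).tolist() for k in('t','tool_pos','contact_force','joint_positions')})
print((proj('side',[o['tool_pos']-[0,0,.014],[.5634,-.1847,.062]])-[x0,y0]+.5)*f)
E
python3 lookc.py 14
```

```text
{'t': 17.75, 'tool_pos': [0.5623, -0.1854, 0.098], 'contact_force': [0.9, 0.518, 0.9432], 'joint_positions': [-0.3185, 0.3942, -0.2834, 0.8916, 0.0, 2.4285]}
[[356.51722085 282.27608942]
 [353.12358815 334.74059113]]
```

View pics/side14.png

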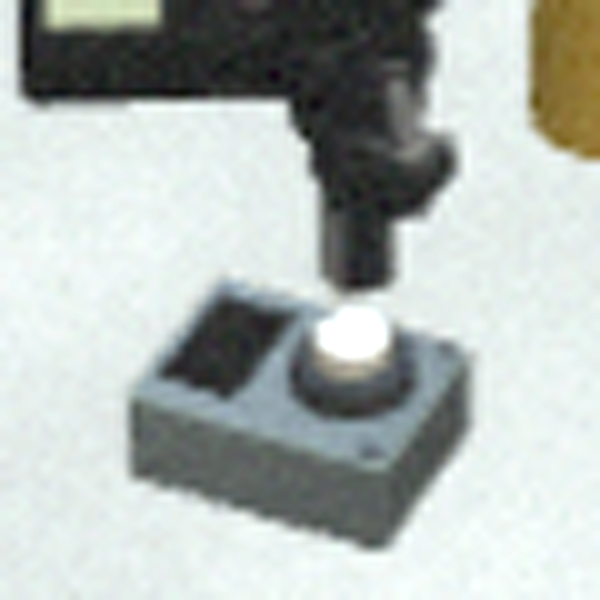

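Call:
move_arm(
  motion=[
    [0.05,0,1.0,0,1],
    [0.1,0,1.9,0,1],
    [0.1,0,2.3,0,1],
    [0.1,0,2.6,0,1],
    [0.1,0,2.8,0,1],
    [0.1,0,3.0,0,1],
    [0.1,0,3.0,0,1],
    [0.1,0,3.0,0,1],
  ],
)

```text
t: 18.75
tool_pos: [0.5623, -0.1848, 0.0697]
tool_rot: [3.08, 0.616, 0.002]
contact_force: [-8.4, 3.0, 24.5]
finger_gap: 0.0001
```

```bash
python3 lookc.py 15
```

```text
{'t': 18.8, 'tool_pos': [0.5623, -0.1847, 0.0697], 'contact_force': [-9.1882, 3.8004, 24.8246], 'joint_positions': [-0.3175, 0.4224, -0.3137, 0.8336, 0.0001, 2.4296]}
[[356.268392   349.20361453]
 [353.12358815 334.74059113]]
```

Call:
move_arm(
  motion=[
    [0,0,-0.3,0,1],
    [0,0,-0.8,0,1],
    [0,0,-2,0,1],
    [0,0,-5,0,1],
    [0,0,-9,0,1],
    [-1,3,-13,0,1],
    [-3,7,-15,0,1],
    [-5,11,-15,0,1],
    [-5,11,-15,0,1],
    [-5,11,-15,0,1],
  ],
)

```text
t: 20.05
tool_pos: [0.5581, -0.3054, 0.2167]
tool_rot: [-3.08, -0.615, 0.001]
contact_force: [0.4, 0.0, -0.2]
finger_gap: 0.0002
```

```bash
python3 lookc.py 16; python3 look.py 17
python3 - <<'E'
from cell import manip
import cv2
for n in("top","side"): cv2.imwrite(f"pics/{n}_end.png",manip.snapshot(n)["frame"][:,:,::-1])
E
```

```text
{'t': 20.1, 'tool_pos': [0.5583, -0.3049, 0.2167], 'contact_force': [-0.5111, -0.4978, -0.1051], 'joint_positions': [-0.5, 0.3941, 0.0013, 1.1789, 0.0003, 2.2468]}
[[ 389.42172592 -210.59270168]
 [ 353.12358815  334.74059113]]
{'t': 20.15, 'tool_pos': [0.5584, -0.3046, 0.2167], 'contact_force': [-0.4251, 1.3372, -1.0879], 'joint_positions': [-0.4995, 0.3939, 0.0012, 1.1789, 0.0002, 2.2467], 'wrist_torque': [-0.0215, 0.0075, -0.0002]}
```

View pics/side15.png

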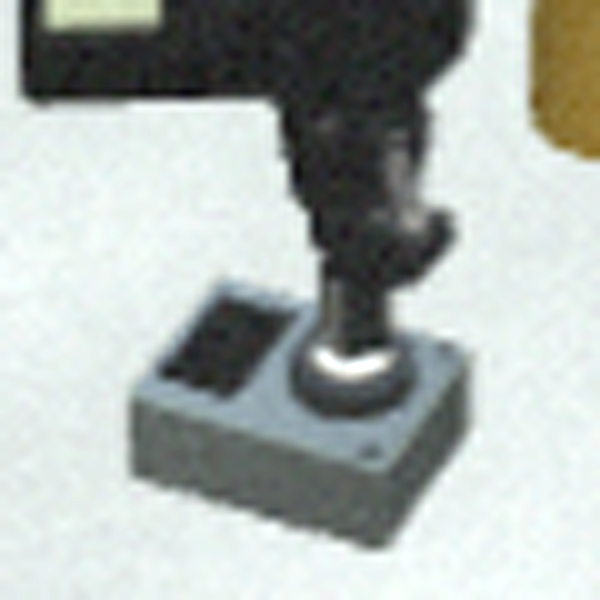

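View pics/side16.png

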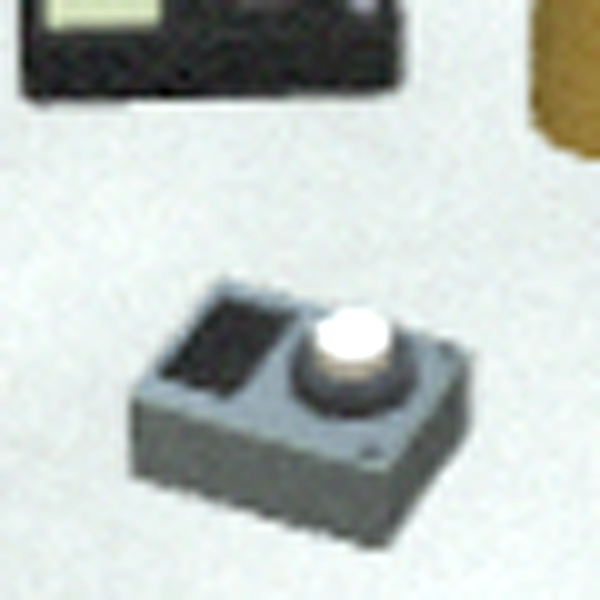

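View pics/side17.png

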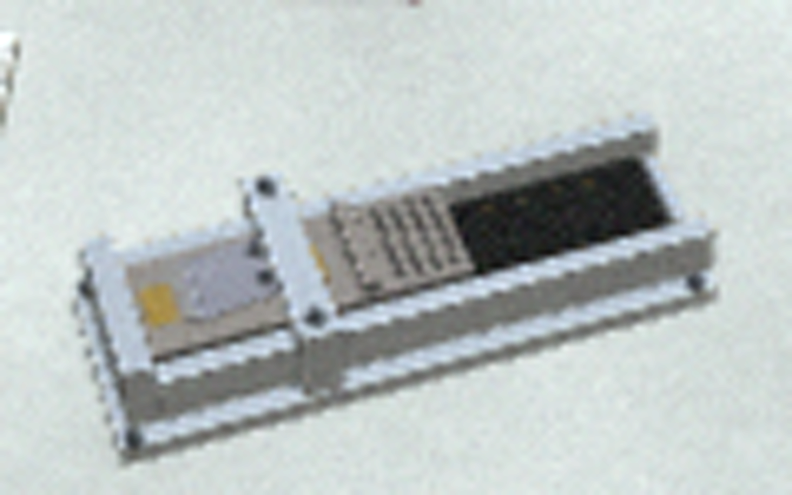

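View pics/top_end.png

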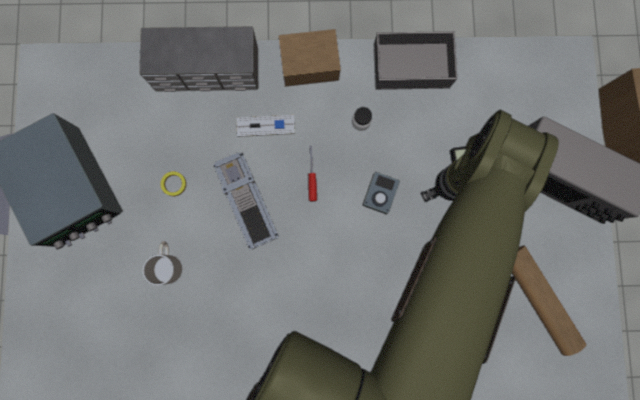

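Run:
```python
from h import *
a=cv2.imread("pics/top_end.png")[145:257,205:285]
im=cv2.convertScaleAbs(cv2.resize(a,None,fx=5.3,fy=5.3,interpolation=2),alpha=1.7,beta=-40)
p=np.array([0.5858874,0.1915265,0.3918242])
cv2.imwrite("pics/te.png",im)
```

```text
(no output)
```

View pics/te.png

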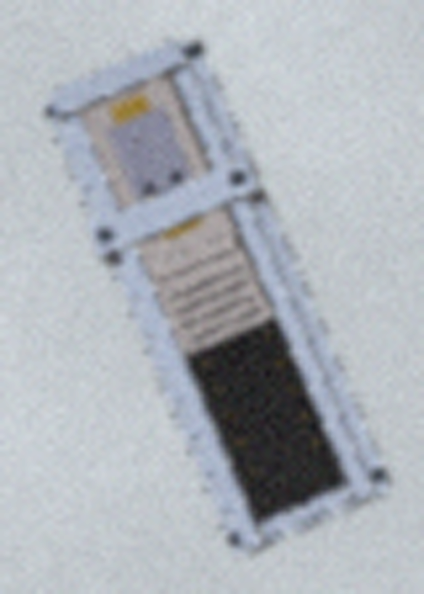

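The module shows no gap at the end stop in the top view. In the side view the button is back out, and the arm is clear of everything.

Run:
```python
from cell import manip
print(manip.sign_off())
```

```text
the job is handed in; nothing more can be done
None
```

The module is home against the end stop and the start button was pressed after I let go of the module. I handed the job in at about 20 s of the 48 s allowed; no verdict was reported.

- **Slide:** With the fingers shut I pressed the thumb pad down to the bed's hard stop, then slid the module about 10 cm under the bridge and leaf spring. It jammed twice under too much downward force. The wrist force reached about 94 N of the 120 N limit, and easing the press freed it both times.
- **Press depth:** On the last stretch I pressed more lightly, at about 3 to 10 N, and once the reading dropped to about 3 N. By then the nose was already under the bridge, so it could not spring up.
- **Home check:** At the end it did not move under about 29 N of forward push with only 10 N down. After I let go, both views showed no gap at the stop. Comparing the pictures before and after suggests it moved back 0.4 mm at most, which is as fine as they can show.
- **Button:** I pressed it about 6 mm, its full travel, with about 25 N. The picture showed it in, and a later one showed it back out.
- **Rest of the bench:** The other items look unmoved, though in the last top view the arm hides the can and the meter. The arm ended clear and touching nothing.
- **Disagreement:** My fit of the jig in the pictures was off by up to about 3 pixels (8 mm) at its rear corners. I relied on contact force rather than the fit to judge the final position.

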